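# Mesh the mill rotor with its drive hub and hold it home

### The arm

A 6-joint arm with a two-finger parallel gripper is mounted at the origin on a cart in front of the work surface, level with it; the furniture and walls round the work are solid. World frame = base frame: x ahead of the robot, y to its left, z up, the work surface at z = 0. Lengths are in m, angles in rad, forces in N, time in s.
With the tool pointing down it reaches from about 0.425 to 1.125 m from the base axis. Payload 14.9 kg.
Tool frame: the origin (TCP) lies between the finger pads; the fingertips stand 14 mm ahead of it and the grasp point (between the pads) lies 5 mm behind it; z points along the fingers, x is the direction in which the jaws open and shut, and the axes are right-handed (so a half turn about z gives the same grasp; the last joint's range is limited). The gripper opens to 91 mm and grips with 3 to 60 N. Pads are 32 mm wide; open, the fingers measure 118 mm over their backs; the gripper's body (76 mm by 178 mm) begins 60 mm behind the grasp point.
Start: joints at [1.138, 0.379, 1.734, -0, 1.028, -0.033], TCP at [0.272, 0.645, 0.228] pointing down, gripper open.
Joint ranges: [-2.77, 2.77], [-0.74, 2.19], [0, 2.66], [-1.06, 4.2], [0.31, 2.87], [-3.08, 3.08]. Speed limits (rad/s): [1.89, 1.89, 2.39, 3.14, 3.14, 3.14].

### API

Orientations are given as a rotation vector (axis times angle).
In Python, from plant import readout, cams, sign_off gives the robot as it stands.
- The arm moves only by the tool apply_moves, never from a script. Its argument "commands" is a list of rows, each an object of numbers: "dx", "dy", "dz": the shift along the world's x, y, z in mm; "rx", "ry", "rz": the turn, a rotation vector about the world's x, y, z in rad. In form: [{"dx": .., "dy": .., "dz": .., "rx": .., "ry": .., "rz": ..}, ...]. A call has 1 to 20 rows; each row shifts and turns the pose as measured when the row begins; what a row does not reach is not made up. A row lasts 1/12 s, in which the tool goes at most 41.7 mm and 7.16 degrees, less where a joint would pass 70% of its speed; a pose out of reach is approached as far as the arm can. A call is refused whole if a number of a shift passes 41.7 or a number of a turn 0.125, either way. A call with a gripper value outside its range is refused whole. "grip" is the opening, from -1 (shut) to 1 (fully open), set as the call begins (left out, the last holds). The fingers move at their own pace and stop on an object; "grip_force" is the grip in N (left out, the last holds). Time passes only in rows, so rows that do not move let the fingers close. It gives the time, the measured TCP pose, the force and the opening at its end, in the units of the state.
- readout.get_state(): the state, without advancing time (a new reading comes with each control period).
- cams.get_image(name): name is "scene" or "top" or "wrist"; returns the picture (400x640x3 uint8, red, green, blue); there is no depth.
- cams.camera_params(name): a dict with "intrinsics" (3x3 intrinsics, pixels), "origin" and "attitude" of the camera in the world; the wrist camera has in their place "T_tool_cam" (4x4, takes a point from camera to tool coordinates, whose origin is the TCP and whose axes are the tool frame's). Camera axes: x right, y up, looking along -z (the intrinsics and any distortion apply to the point x, -y, -z); pixel columns grow to the right and rows downward; lengths in m; the calibration is good to about 2 mm. A picture is of the moment at which its call begins: read the wrist's pose just before it. camera_params takes no time and is no camera call.
- sign_off(): hands the job in, once; it reports no verdict.
The state is a dict: "time_s": time; "joints": joint angles; "joint_vel": joint speeds; "joint_efforts": joint torques, N m; "ee_pos": TCP position; "tcp_rot": TCP orientation; "contact_force": force on the tool from outside, world axes, zero at the start; "wrist_torque": the same for the moment, N m; "width": opening from 0.0 (shut) to 1.0 (fully open).
Only numpy, scipy, OpenCV 4.12 (cv2) and the standard library are available. Lean on these libraries where they do the work, as an engineer would, in place of code of your own. Each camera call takes 0.05 s, during which the arm holds its last target.

### The job

Fit the rotor with the straight bar grip to the small bench mill: lift it out of its stand, set its splined end on the mill's hub, turn it until the splines drop into the slots, and slide it down fully home against the ejector spring. Finish while still holding it pressed down there with the gripper (do not let go: a colleague will then lock it). Leave the round-knobbed rotor in the stand and do not disturb the vial and the beaker.

Things in the scene. Friction and masses are not known exactly. Their poses are not given: they have to be found in the camera images.
- bar_rotor: The rotor to fit: steel with a black straight bar grip, 0.08 to 0.17 kg. Origin: centre of the underside of its round flange (42 mm wide, 6 mm thick); z points up to the grip. On the flange a flat beater bar, 60 mm along x, 12 mm wide, top at z = 10 mm. A 16 mm stem leads up to the grip. Hangs by the flange in a hole of the stand at the start
- round_rotor: The other rotor, to be left in the stand: same flange and beater bar, but a round black knob 34 mm across (top at z = 50 mm) and only three splines. Origin as for the bar rotor
- stand: Grey stand, fixed to the bench: a plate 75 mm (x) by 164 mm (y), top 44 mm above the bench, with two round holes 32 mm wide at y = +45 and -45 mm. Origin on the bench under its centre. Which rotor hangs in which hole varies
- mill: The bench mill, fixed to the bench: white housing 130 mm (x, front with the controls at -x) by 120 mm (y), top 55 mm above the bench, with a chamber rim 100 mm across and 9 mm high on top. Origin on the bench under its centre. In the middle the round aluminium hub, 45 mm across, rises 30 mm above the housing
- hub_top (a point): Centre of the hub's flat top face, 85 mm above the bench, where the flange's underside lies when the rotor is home; axes are the housing's, not the slots'. The open cross-shaped socket has four slots 8 mm wide, 31 mm from end to end, 30 mm deep: 1 mm play beside each spline
- ejector (a joint): Spring pin in the middle of the socket, travel in m: 0 with the pin up (its top 12 mm below the hub's top face), about 0.012 when the rotor is home. It pushes up with 4 N at first and about 9 N at home, so that a rotor let go rises by 10 mm or so
- vial_a3: Small capped sample vial with a blue cap, 22 mm wide, 52 mm high, standing loose; origin at the centre of its base. To be left alone
- beaker_100: Small glass beaker, 54 mm wide, 69 mm high, standing loose; origin at the centre of its base. To be left alone
- rotor_grip (a point): Middle of the rotor's bar grip, 39 mm above the flange's underside. The bar is 12 mm thick along x, 40 mm long along y, and reaches 13 mm above and below this point. Axes as for the rotor
- rotor_tip (a point): Lower end of the rotor's splines, on its axis, 25 mm below the flange's underside. The four splines form a cross along the rotor's +x, -x, +y and -y: 28 mm from tip to tip, each 6 mm thick, straight for 22 mm below the flange, then tapering like a wedge to a ridge 3 mm lower
- socket (a point): A point on the socket's axis, 15 mm below the hub's top face. The slots repeat every quarter turn; their angle differs each time and no reading gives it (axes here are the housing's): see it, or feel for it by turning the rotor under a light push. The hub is braked and takes 0.4 N m to turn
Not all that is in view belongs to the job. What is shaped like the bar_rotor but blue or orange is not meant. Leave any red or turquoise look-alike of the round_rotor alone.

How it is judged:
By the outcome, as a careful person would: the job done as asked, in the order asked, and still so for the second after the job is handed in, while the arm keeps its last pose, push and grip.
It also fails if it takes over 48 s, if anything falls off the work surface, if the arm or the gripper's body presses on something with over 40 N, if the wrist force passes 120 N, or if a joint passes its speed limit or range.

## Working session

There is one attempt and no reset: what is moved stays moved. The work goes in short steps, Python scripts to look and compute and a tool call to move; the robot and the scene stay as the last step left them, time stands still between calls to the robot, and variables do not carry over. Pictures are saved under pics/ and viewed, and the job is handed in when it is done.

Besides the shell and the picture viewer there is one more tool, called after "Request:" by a JSON object that holds its "fn" and its "kwargs". apply_moves: Moves the arm, as the interface text tells. Its arguments: {"type":"object","properties":{"commands":{"type":"array","items":{"type":"object","properties":{"dx":{"type":"number"},"dy":{"type":"number"},"dz":{"type":"number"},"rx":{"type":"number"},"ry":{"type":"number"},"rz":{"type":"number"}}}},"grip":{"type":"number"},"grip_force":{"type":"number"}},"required":["commands"]}

```bash
ls; mkdir -p pics; python3 - <<'E'
from plant import readout,cams
import cv2,json
print(readout.get_state())
for n in ["scene","top"]:
    im=cams.get_image(n); cv2.imwrite(f"pics/{n}0.png",im[:,:,::-1]); print(n,cams.camera_params(n))
print(cams.camera_params("wrist"))
E
```

```text
pics
{'time_s': 0.0, 'joints': array([ 1.13770269e+00,  3.79397598e-01,  1.73476522e+00,  1.17955637e-05,
        1.02846441e+00, -3.32981474e-02]), 'joint_vel': array([ 3.44480588e-04, -2.63418180e-03,  1.69016230e-04,  8.68611329e-05,
        1.47286333e-03,  1.15838923e-03]), 'joint_efforts': array([-1.39699870e-03, -7.63715959e+01, -4.34353137e+01,  6.49473374e-02,
        4.24424547e-02, -1.28064758e-04]), 'ee_pos': array([0.27231017, 0.64446793, 0.22730361]), 'tcp_rot': array([ 2.61787521e+00,  1.73579270e+00, -1.39165461e-03]), 'contact_force': array([ 0.16002288, -0.42567644,  0.57139247]), 'wrist_torque': array([ 0.02544564,  0.00709846, -0.00887328]), 'width': 0.9996076568040436}
scene {'intrinsics': array([[418.27145836,   0.        , 319.96249165],
       [  0.        , 418.27145836, 204.06324209],
       [  0.        ,   0.        ,   1.        ]]), 'origin': array([ 0.08912845, -0.56345888,  0.82212688]), 'attitude': array([ 0.71265517, -0.23479961, -0.64926249])}
top {'intrinsics': array([[413.36816501,   0.        , 328.31854394],
       [  0.        , 413.36816501, 201.49678982],
       [  0.        ,   0.        ,   1.        ]]), 'origin': array([ 0.38668511, -0.01242507,  1.14361481]), 'attitude': array([ 0.07134622, -0.10846365, -1.56729211])}
{'intrinsics': array([[338.55255061,   0.        , 320.11348773],
       [  0.        , 338.55255061, 203.96119131],
       [  0.        ,   0.        ,   1.        ]]), 'T_tool_cam': array([[ 9.99999850e-01, -5.40735458e-04,  8.56174797e-05,
        -2.51788345e-04],
       [-4.97034842e-04, -9.62266949e-01, -2.72106729e-01,
        -7.76378358e-02],
       [ 2.29524628e-04,  2.72106646e-01, -9.62267073e-01,
        -1.57257052e-01],
       [ 0.00000000e+00,  0.00000000e+00,  0.00000000e+00,
         1.00000000e+00]])}
```

View pics/scene0.png

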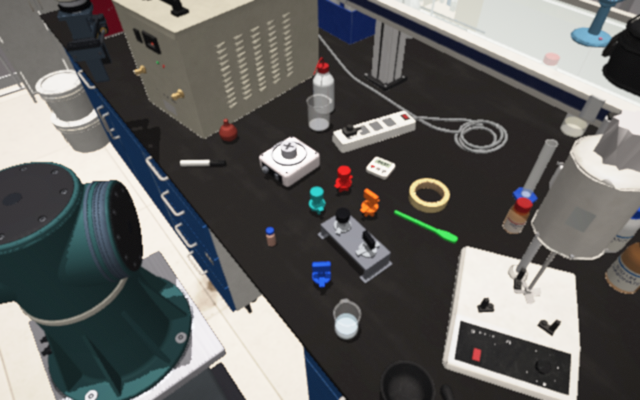

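View pics/top0.png

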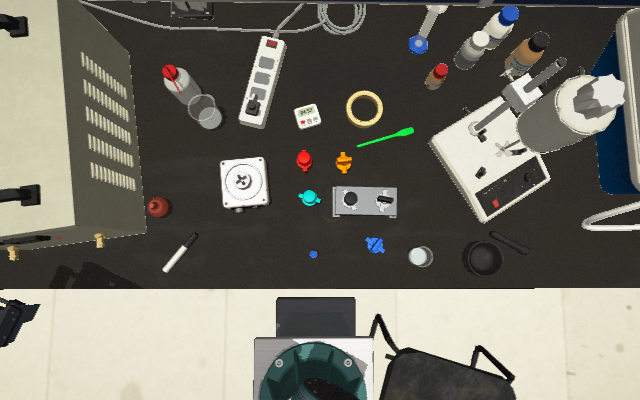

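The top view shows the stand around (365,201), with the bar rotor at about (386,199) and the round rotor at about (350,199). The mill is at about (243,182), with its slots visible. I'll zoom in on both.

```bash
cat > h.py <<'E'
import numpy as np,cv2
from scipy.spatial.transform import Rotation as R
from plant import readout,cams
def cam(n,st=None):
    p=cams.camera_params(n);K=p['intrinsics']
    if n=='wrist':
        st=st or readout.get_state()
        T=np.eye(4);T[:3,:3]=R.from_rotvec(st['tcp_rot']).as_matrix();T[:3,3]=st['ee_pos']
        T=T@p['T_tool_cam'];return K,T[:3,:3],T[:3,3]
    return K,R.from_rotvec(p['attitude']).as_matrix(),np.array(p['origin'])
def ray(c,u,v):
    K,A,o=c
    d=np.array([(u-K[0,2])/K[0,0],-(v-K[1,2])/K[1,1],-1.]);return o,A@d
def onz(c,u,v,z):
    o,d=ray(c,u,v);return o+d*(z-o[2])/d[2]
def proj(c,P):
    K,A,o=c;q=A.T@(np.asarray(P)-o);return np.array([K[0,2]-K[0,0]*q[0]/q[2],K[1,2]+K[1,1]*q[1]/q[2]])
def tri(c1,uv1,c2,uv2):
    o1,d1=ray(c1,*uv1);o2,d2=ray(c2,*uv2)
    s=np.linalg.lstsq(np.c_[d1,-d2],o2-o1,rcond=None)[0]
    return (o1+d1*s[0]+o2+d2*s[1])/2, np.linalg.norm(o1+d1*s[0]-o2-d2*s[1])
E
python3 - <<'E'
import cv2,numpy as np
im=cv2.imread('pics/top0.png')
a=cv2.resize(im[145:225,205:285],None,fx=5,fy=5,interpolation=2)
b=cv2.resize(im[165:245,325:405],None,fx=5,fy=5,interpolation=2)
cv2.imwrite('pics/z0.png',np.hstack([a,b]))
im=cv2.imread('pics/scene0.png')
a=cv2.resize(im[125:205,250:330],None,fx=5,fy=5,interpolation=2)
b=cv2.resize(im[200:280,315:395],None,fx=5,fy=5,interpolation=2)
cv2.imwrite('pics/z1.png',np.hstack([a,b]))
E
```

```text
(no output)
```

View pics/z0.png

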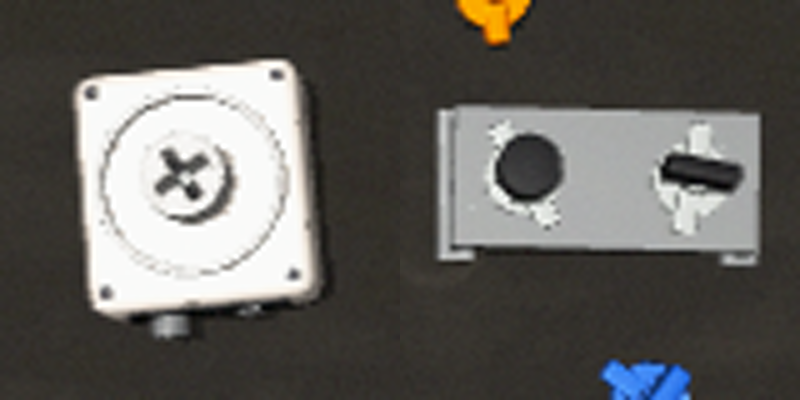

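View pics/z1.png

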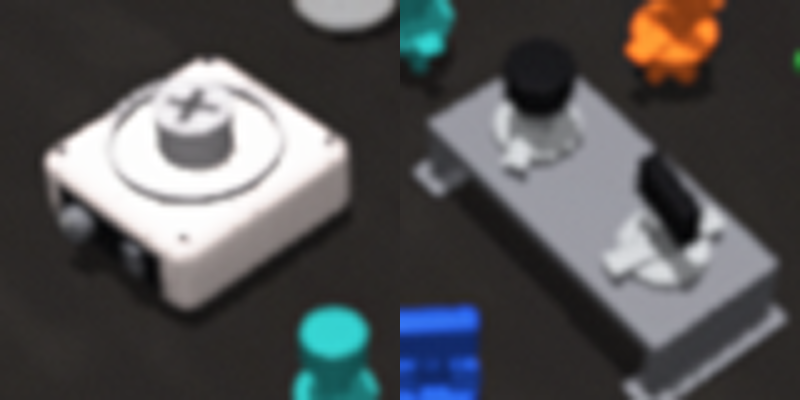

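```bash
python3 - <<'E'
from h import *
t=cam('top');s=cam('scene')
f=lambda z,o:(z[0]/5+o[0],z[1]/5+o[1])
def T(u,v):return (205+u/5,145+v/5) if u<400 else (325+(u-400)/5,165+v/5)
def S(u,v):return (250+u/5,125+v/5) if u<400 else (315+(u-400)/5,200+v/5)
print('grip top',onz(t,*T(702,170),.096),onz(s,*S(665,190),.088), tri(t,T(702,172),s,S(668,195)))
a=onz(t,*T(662,163),.096);b=onz(t,*T(742,178),.096);print(np.linalg.norm(b-a),np.degrees(np.arctan2(*(b-a)[1::-1])))
print('knob',onz(t,*T(528,167),.094))
print('hub',onz(t,*T(184,178),.085),onz(s,*S(195,107),.085))
for e in [((152,185),(210,160)),((167,155),(193,197))]:
    a,b=[onz(t,*T(*q),.085) for q in e];print(np.linalg.norm(b-a),np.degrees(np.arctan2(*(b-a)[1::-1])),(a+b)/2)
st=readout.get_state();print(R.from_rotvec(st['tcp_rot']).as_matrix())
E
```

```text
grip top [ 0.514079   -0.18348817  0.096     ] [ 0.51517183 -0.1830781   0.088     ] (array([ 0.51450101, -0.18520107,  0.08695804]), np.float64(0.0008697196902230145))
0.04171740938401797 -100.51903031208587
knob [ 0.51559642 -0.09435713  0.094     ]
hub [0.56210952 0.18588266 0.085     ] [0.56549066 0.18406972 0.085     ]
0.032304146219818565 -65.88975802513094 [0.56498461 0.18747798 0.085     ]
0.02592770055138388 -147.6118800855359 [0.56315729 0.18796977 0.085     ]
[[ 3.89197743e-01  9.21154157e-01 -3.69273626e-04]
 [ 9.21153772e-01 -3.89197918e-01 -8.41986463e-04]
 [-9.19319857e-04 -1.24585617e-05 -9.99999577e-01]]
```

Request:
{"fn": "apply_moves", "kwargs": {"commands": [{"dx": 6, "dy": -40, "rz": -0.08}, {"dx": 6, "dy": -40, "rz": -0.08}, {"dx": 6, "dy": -40, "rz": -0.08}, {"dx": 8, "dy": -40, "rz": -0.08}, {"dx": 14, "dy": -39, "rz": -0.08}, {"dx": 14, "dy": -39, "rz": -0.08}, {"dx": 14, "dy": -39, "rz": -0.08}, {"dx": 14, "dy": -39, "rz": -0.08}, {"dx": 14, "dy": -39, "rz": -0.08}, {"dx": 14, "dy": -39, "rz": -0.08}, {"dx": 14, "dy": -39, "rz": -0.08}, {"dx": 14, "dy": -39, "rz": -0.08}, {"dx": 14, "dy": -39, "rz": -0.08}, {"dx": 14, "dy": -39, "rz": -0.08}, {"dx": 14, "dy": -39, "rz": -0.08}, {"dx": 14, "dy": -39, "rz": -0.08}, {"dx": 14, "dy": -39, "rz": -0.08}, {"dx": 14, "dy": -39}, {"dx": 14, "dy": -39}, {"dx": 14, "dy": -39}]}}

```text
validation failed for argument at $.co...
```

```bash
python3 -c "
from h import *
s=readout.get_state();print(s['time_s'],s['ee_pos'],s['tcp_rot'])"
```

```text
0.1 [0.2723284  0.64449038 0.22739408] [ 2.61787015e+00  1.73586640e+00 -1.21414346e-03]
```

The arm hasn't moved, because the call was refused at validation. I'll try a single row with every field filled in.

Request:
{"fn": "apply_moves", "kwargs": {"commands": [{"dx": 6, "dy": -40, "dz": 0, "rx": 0, "ry": 0, "rz": -0.08}]}}

```text
time_s: 0.18
ee_pos: [0.278, 0.608, 0.2273]
tcp_rot: [-2.682, -1.634, -0.001]
contact_force: [0.4, 0.2, 0.7]
width: 0.999
```

Request:
{"fn": "apply_moves", "kwargs": {"commands": [{"dx": 6, "dy": -40, "dz": 0, "rx": 0, "ry": 0, "rz": -0.08}, {"dx": 6, "dy": -40, "dz": 0, "rx": 0, "ry": 0, "rz": -0.08}, {"dx": 8, "dy": -40, "dz": 0, "rx": 0, "ry": 0, "rz": -0.08}, {"dx": 14, "dy": -39, "dz": 0, "rx": 0, "ry": 0, "rz": -0.08}, {"dx": 14, "dy": -39, "dz": 0, "rx": 0, "ry": 0, "rz": -0.08}, {"dx": 14, "dy": -39, "dz": 0, "rx": 0, "ry": 0, "rz": -0.08}, {"dx": 14, "dy": -39, "dz": 0, "rx": 0, "ry": 0, "rz": -0.08}, {"dx": 14, "dy": -39, "dz": 0, "rx": 0, "ry": 0, "rz": -0.08}, {"dx": 14, "dy": -39, "dz": 0, "rx": 0, "ry": 0, "rz": -0.08}, {"dx": 14, "dy": -39, "dz": 0, "rx": 0, "ry": 0, "rz": -0.08}]}}

```text
time_s: 1.02
ee_pos: [0.3897, 0.2079, 0.2239]
tcp_rot: [3.114, 0.41, -0.004]
contact_force: [0.8, 0.5, -0.2]
width: 1.002
```

Request:
{"fn": "apply_moves", "kwargs": {"commands": [{"dx": 14, "dy": -39, "dz": 0, "rx": 0, "ry": 0, "rz": -0.08}, {"dx": 14, "dy": -39, "dz": 0, "rx": 0, "ry": 0, "rz": -0.08}, {"dx": 14, "dy": -39, "dz": 0, "rx": 0, "ry": 0, "rz": -0.08}, {"dx": 14, "dy": -39, "dz": 0, "rx": 0, "ry": 0, "rz": -0.08}, {"dx": 14, "dy": -39, "dz": 0, "rx": 0, "ry": 0, "rz": -0.08}]}}

```text
time_s: 1.43
ee_pos: [0.4571, 0.0105, 0.2243]
tcp_rot: [-3.131, 0.249, 0.002]
contact_force: [0.5, 1.2, -0.5]
width: 1.004
```

Request:
{"fn": "apply_moves", "kwargs": {"commands": [{"dx": 11, "dy": -38, "dz": 0, "rx": 0, "ry": 0, "rz": 0}, {"dx": 11, "dy": -38, "dz": 0, "rx": 0, "ry": 0, "rz": 0}, {"dx": 11, "dy": -38, "dz": 0, "rx": 0, "ry": 0, "rz": 0}, {"dx": 11, "dy": -38, "dz": 0, "rx": 0, "ry": 0, "rz": 0}, {"dx": 8, "dy": -25, "dz": 0, "rx": 0, "ry": 0, "rz": -0.02}, {"dx": 0, "dy": 0, "dz": 0, "rx": 0, "ry": 0, "rz": 0}, {"dx": 0, "dy": 0, "dz": 0, "rx": 0, "ry": 0, "rz": 0}]}}

```text
time_s: 2.02
ee_pos: [0.5103, -0.1835, 0.2239]
tcp_rot: [3.127, -0.303, -0.001]
contact_force: [-0.2, 0.3, -1.4]
width: 1.003
```

```bash
python3 - <<'E'
from h import *
st=readout.get_state();im=cams.get_image('wrist');c=cam('wrist',st)
cv2.imwrite('pics/w1.png',im[:,:,::-1]);print(st['ee_pos'],st['tcp_rot'])
np.save('w1.npy',np.r_[st['ee_pos'],st['tcp_rot']])
print(proj(c,[.514,-.184,.096]))
E
```

```text
[ 0.51028473 -0.18354136  0.22386115] [ 3.12671726e+00 -3.03269732e-01 -6.68809595e-04]
[325.30090482 199.34359026]
```

View pics/w1.png

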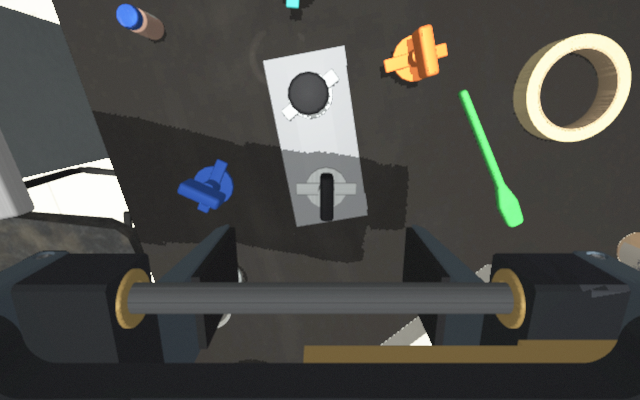

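The bar grip is at about (327,197). It stands upright in the image, so it's lined up with the jaws. Next I'll measure it more precisely.

```bash
python3 - <<'E'
from h import *
im=cv2.imread('pics/w1.png');x=np.load('w1.npy');c=cam('wrist',dict(ee_pos=x[:3],tcp_rot=x[3:]))
r=im[165:228,300:355].max(2);m=(r<45).astype(np.uint8)
n,l,s,ce=cv2.connectedComponentsWithStats(m);i=1+np.argmax(s[1:,4]);print(s[i],ce[i])
ct=cv2.findContours((l==i).astype(np.uint8),0,2)[0][0]+[300,165]
rr=cv2.minAreaRect(ct);print(rr);bx=cv2.boxPoints(rr)
for p in bx: print(p,onz(c,*p,.096))
print(onz(c,*rr[0],.096))
cv2.imwrite('pics/w1z.png',cv2.resize(im[160:235,290:365],None,fx=7,fy=7,interpolation=2))
E
```

```text
[ 21   9  12  47 548] [26.46350365 31.74635036]
((326.4999694824219, 196.99998474121094), (45.99999237060547, 10.999998092651367), 90.0)
[320.99997 173.99998] [ 0.51459912 -0.16128355  0.096     ]
[331.99997 173.99998] [ 0.52381842 -0.16308186  0.096     ]
[331.99997 219.99998] [ 0.5162739  -0.20378073  0.096     ]
[320.99997 219.99998] [ 0.50669365 -0.20191386  0.096     ]
[ 0.51542046 -0.182125    0.096     ]
```

View pics/w1z.png

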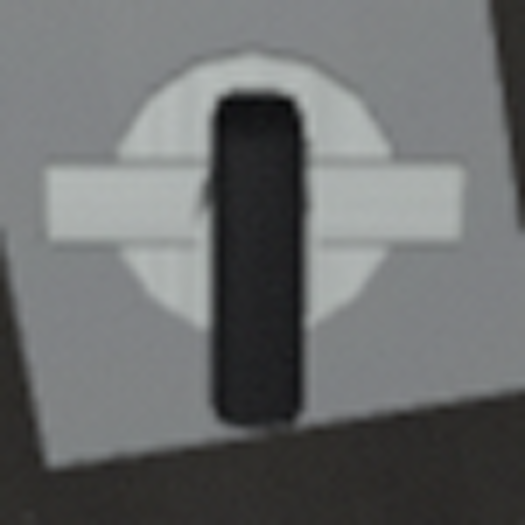

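Request:
{"fn": "apply_moves", "kwargs": {"commands": [{"dx": 5, "dy": 0.5, "dz": -35, "rx": 0, "ry": 0, "rz": 0}, {"dx": 0, "dy": 0, "dz": -35, "rx": 0, "ry": 0, "rz": 0}, {"dx": 0, "dy": 0, "dz": -35, "rx": 0, "ry": 0, "rz": 0}, {"dx": 0, "dy": 0, "dz": -28, "rx": 0, "ry": 0, "rz": 0}, {"dx": 0, "dy": 0, "dz": 0, "rx": 0, "ry": 0, "rz": 0}]}}

```text
time_s: 2.48
ee_pos: [0.5155, -0.1775, 0.0893]
tcp_rot: [3.126, -0.294, 0.009]
contact_force: [-2.4, 1.4, -0.3]
width: 0.997
```

```bash
cat > go.py <<'E'
import sys
from h import *
def go(x,y,z,yaw):
    st=readout.get_state();A=R.from_rotvec(st['tcp_rot'])
    cy,sy=np.cos(np.radians(yaw)),np.sin(np.radians(yaw))
    B=R.from_matrix(np.array([[cy,sy,0],[sy,-cy,0],[0,0,-1.]]))
    print('d mm',np.round((np.array([x,y,z])-st['ee_pos'])*1e3,1),'rot',np.round((B*A.inv()).as_rotvec(),4),'F',st['contact_force'].round(1),'M',st['wrist_torque'].round(3),'w',round(st['width']*91,1),'t',round(st['time_s'],2),'q6',st['joints'][5].round(2))
if __name__=='__main__': go(*map(float,sys.argv[1:]))
E
python3 go.py .5152 -.183 .078 -11.1
```

```text
d mm [ -0.3  -5.5 -11.3] rot [ 0.0022  0.0055 -0.0065] F [-2.4  1.4 -0.3] M [-0.04   0.072 -0.012] w 90.8 t 2.48 q6 -0.19
```

Request:
{"fn": "apply_moves", "kwargs": {"commands": [{"dx": 0, "dy": -5.5, "dz": -11, "rx": 0.002, "ry": 0.005, "rz": -0.006}, {"dx": 0, "dy": 0, "dz": 0, "rx": 0, "ry": 0, "rz": 0}]}}

```text
time_s: 2.65
ee_pos: [0.5146, -0.1805, 0.0784]
tcp_rot: [-3.127, 0.299, 0.004]
contact_force: [-0.8, 0.0, -0.0]
width: 0.999
```

```bash
python3 go.py .5152 -.183 .078 -11.1
```

```text
d mm [ 0.6 -2.5 -0.4] rot [-0.0011 -0.0025 -0.0033] F [-0.8  0.  -0. ] M [-0.063  0.091  0.041] w 90.9 t 2.65 q6 -0.19
```

Request:
{"fn": "apply_moves", "kwargs": {"commands": [{"dx": 0.6, "dy": -2.5, "dz": -0.4, "rx": 0, "ry": -0.002, "rz": -0.003}, {"dx": 0, "dy": 0, "dz": 0, "rx": 0, "ry": 0, "rz": 0}]}}

```text
time_s: 2.82
ee_pos: [0.516, -0.182, 0.0805]
tcp_rot: [-3.126, 0.301, -0.001]
contact_force: [0.5, 1.2, 0.2]
width: 1.001
```

Request:
{"fn": "apply_moves", "kwargs": {"commands": [{"dx": 0, "dy": 0, "dz": 0, "rx": 0, "ry": 0, "rz": 0}, {"dx": 0, "dy": 0, "dz": 0, "rx": 0, "ry": 0, "rz": 0}, {"dx": 0, "dy": 0, "dz": 0, "rx": 0, "ry": 0, "rz": 0}, {"dx": 0, "dy": 0, "dz": 0, "rx": 0, "ry": 0, "rz": 0}, {"dx": 0, "dy": 0, "dz": 0, "rx": 0, "ry": 0, "rz": 0}, {"dx": 0, "dy": 0, "dz": 0, "rx": 0, "ry": 0, "rz": 0}, {"dx": 0, "dy": 0, "dz": 0, "rx": 0, "ry": 0, "rz": 0}, {"dx": 0, "dy": 0, "dz": 0, "rx": 0, "ry": 0, "rz": 0}, {"dx": 0, "dy": 0, "dz": 0, "rx": 0, "ry": 0, "rz": 0}, {"dx": 0, "dy": 0, "dz": 0, "rx": 0, "ry": 0, "rz": 0}], "grip": -1, "grip_force": 50}}

```text
time_s: 3.65
ee_pos: [0.5183, -0.1822, 0.0856]
tcp_rot: [3.126, -0.3, 0.012]
contact_force: [0.3, -0.1, 0.4]
width: 0.301
```

```bash
python3 go.py .5152 -.183 .078 -11.1
```

```text
d mm [-3.1 -0.8 -7.6] rot [ 0.0018  0.0074 -0.0026] F [ 0.3 -0.1  0.4] M [-0.076  0.099 -0.004] w 27.4 t 3.65 q6 -0.19
```

The arm drifts during zero rows, and the gripper is still closing at 27 mm. I'll correct the position before it makes contact.

Request:
{"fn": "apply_moves", "kwargs": {"commands": [{"dx": -3, "dy": -0.8, "dz": -7.6, "rx": 0.002, "ry": 0.007, "rz": -0.003}, {"dx": 0, "dy": 0, "dz": -1, "rx": 0, "ry": 0, "rz": 0}, {"dx": 0, "dy": 0, "dz": -0.5, "rx": 0, "ry": 0, "rz": 0}]}}

```text
time_s: 3.9
ee_pos: [0.5153, -0.1832, 0.0762]
tcp_rot: [-3.126, 0.305, 0.0]
contact_force: [-7.2, 5.4, 37.7]
width: 0.151
```

```bash
python3 go.py .5152 -.183 .078 -11.1
```

```text
d mm [-0.1  0.2  1.8] rot [-0.0003  0.      0.0008] F [-7.2  5.4 37.7] M [0.942 1.382 0.004] w 13.8 t 3.9 q6 -0.19
```

Request:
{"fn": "apply_moves", "kwargs": {"commands": [{"dx": 0, "dy": 0, "dz": 2, "rx": 0, "ry": 0, "rz": 0}, {"dx": 0, "dy": 0, "dz": 1, "rx": 0, "ry": 0, "rz": 0}]}}

```text
time_s: 4.07
ee_pos: [0.5152, -0.1832, 0.0788]
tcp_rot: [-3.126, 0.305, 0.001]
contact_force: [-1.2, -0.1, -1.5]
width: 0.152
```

```bash
python3 go.py .5152 -.183 .078 -11.1
```

```text
d mm [ 0.   0.2 -0.8] rot [-0.0007 -0.0008  0.001 ] F [-1.2 -0.1 -1.5] M [-0.088  0.04   0.066] w 13.9 t 4.07 q6 -0.19
```

Request:
{"fn": "apply_moves", "kwargs": {"commands": [{"dx": 0, "dy": 0, "dz": 10, "rx": 0, "ry": 0, "rz": 0}, {"dx": 0, "dy": 0, "dz": 25, "rx": 0, "ry": 0, "rz": 0}, {"dx": 0, "dy": 0, "dz": 30, "rx": 0, "ry": 0, "rz": 0}, {"dx": 0, "dy": 0, "dz": 30, "rx": 0, "ry": 0, "rz": 0}, {"dx": 0, "dy": 0, "dz": 25, "rx": 0, "ry": 0, "rz": 0}, {"dx": 0, "dy": 0, "dz": 0, "rx": 0, "ry": 0, "rz": 0}]}}

```text
time_s: 4.57
ee_pos: [0.5127, -0.1823, 0.204]
tcp_rot: [-3.125, 0.306, 0.009]
contact_force: [1.0, 0.2, -0.1]
width: 0.154
```

```bash
python3 go.py .545 .09 .20 0; python3 - <<'E'
from h import *
cv2.imwrite('pics/w2.png',cams.get_image('wrist')[:,:,::-1])
E
```

```text
d mm [ 32.3 272.3  -4. ] rot [-0.0021 -0.0058  0.195 ] F [ 1.   0.2 -0.1] M [-0.114 -0.028  0.02 ] w 14.0 t 4.57 q6 -0.19
```

View pics/w2.png

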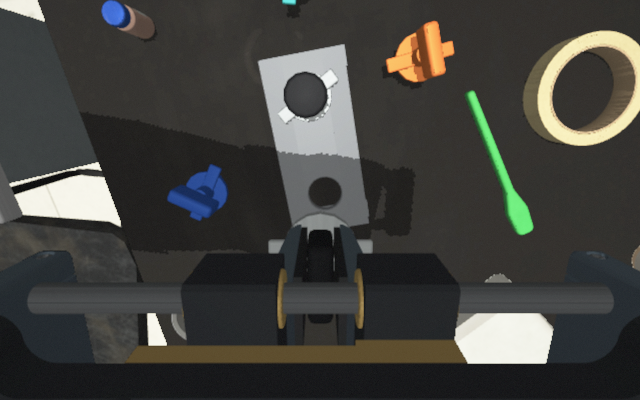

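The rotor is held and its hole at (325,192) is empty. The beater bar is square to the jaws at about row 247. Next I'll move to a viewpoint over the mill.

Request:
{"fn": "apply_moves", "kwargs": {"commands": [{"dx": 5, "dy": 38, "dz": 0, "rx": 0, "ry": 0, "rz": 0.028}, {"dx": 5, "dy": 38, "dz": 0, "rx": 0, "ry": 0, "rz": 0.028}, {"dx": 5, "dy": 38, "dz": 0, "rx": 0, "ry": 0, "rz": 0.028}, {"dx": 5, "dy": 38, "dz": 0, "rx": 0, "ry": 0, "rz": 0.028}, {"dx": 5, "dy": 38, "dz": 0, "rx": 0, "ry": 0, "rz": 0.028}, {"dx": 5, "dy": 38, "dz": 0, "rx": 0, "ry": 0, "rz": 0.028}, {"dx": 5, "dy": 38, "dz": 0, "rx": 0, "ry": 0, "rz": 0.028}, {"dx": 0, "dy": 0, "dz": 0, "rx": 0, "ry": 0, "rz": 0}, {"dx": 0, "dy": 0, "dz": 0, "rx": 0, "ry": 0, "rz": 0}]}}

```text
time_s: 5.37
ee_pos: [0.5418, 0.0948, 0.1954]
tcp_rot: [-3.141, -0.01, 0.023]
contact_force: [0.5, -0.5, -0.6]
width: 0.157
```

```bash
python3 go.py .545 .09 .20 0; python3 - <<'E'
from h import *
st=readout.get_state();im=cams.get_image('wrist')[:,:,::-1]
np.save('w3.npy',np.r_[st['ee_pos'],st['tcp_rot']])
cv2.imwrite('pics/w3.png',im);c=cam('wrist',st);u=proj(c,[.5635,.186,.085]);print(u)
E
```

```text
d mm [ 3.2 -4.8  4.6] rot [-0.0006 -0.0149 -0.0063] F [ 0.5 -0.5 -0.6] M [-0.113  0.052 -0.049] w 14.3 t 5.37 q6 0.12
[353.16711583  88.67882617]
```

View pics/w3.png

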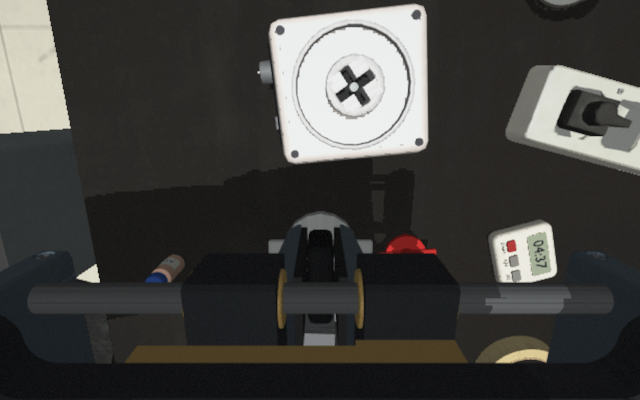

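```bash
python3 - <<'E'
from h import *
im=cv2.imread('pics/w3.png');x=np.load('w3.npy');c=cam('wrist',dict(ee_pos=x[:3],tcp_rot=x[3:]))
u0,v0=310,45
z=cv2.resize(im[v0:v0+85,u0:u0+90],None,fx=7,fy=7,interpolation=2);cv2.imwrite('pics/w3z.png',z)
g=im.max(2)
m=(g<120).astype(np.uint8)
l=cv2.connectedComponentsWithStats(m[60:112,328:380],connectivity=8)
for i in range(1,l[0]): 
    if l[2][i,4]>8: print(l[2][i],l[3][i]+[328,60])
E
```

```text
[  8   6  39  40 684] [354.97660819  85.0877193 ]
```

View pics/w3z.png

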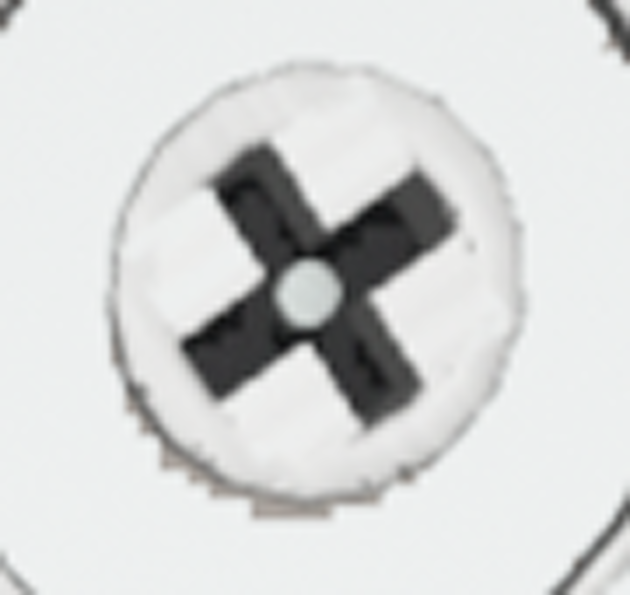

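```bash
python3 - <<'E'
from h import *
x=np.load('w3.npy');c=cam('wrist',dict(ee_pos=x[:3],tcp_rot=x[3:]))
P=lambda a:onz(c,(a[0]+.5)/7-.5+310,(a[1]+.5)/7-.5+45,.085)
for a,b in [((437,195),(200,373)),((240,163),(396,405))]:
    p,q=P(a),P(b);d=p-q;print((p+q)/2,np.linalg.norm(d),np.degrees(np.arctan2(d[1],d[0])))
st=readout.get_state()
for a in [(265,272),(325,230),(375,295),(308,340)]: print(P(a))
# hub circle
E
```

```text
[0.56470822 0.18841601 0.085     ] 0.030546230038194302 36.31491647370545
[0.56489316 0.18835626 0.085     ] 0.029923440449298795 125.70494752576657
[0.55910262 0.18968516 0.085     ]
[0.56533547 0.19392491 0.085     ]
[0.57089617 0.18743549 0.085     ]
[0.56390924 0.18282423 0.085     ]
```

The cross is clear. Its centre is at about (0.5648, 0.1884), with slots at about 36° mod 90°. Next I'll go above it, rotating to 36°.

Request:
{"fn": "apply_moves", "kwargs": {"commands": [{"dx": 4, "dy": 16, "dz": 0, "rx": 0, "ry": -0.014, "rz": 0.1}, {"dx": 4, "dy": 16, "dz": 0, "rx": 0, "ry": 0, "rz": 0.1}, {"dx": 4, "dy": 16, "dz": 0, "rx": 0, "ry": 0, "rz": 0.1}, {"dx": 4, "dy": 16, "dz": 0, "rx": 0, "ry": 0, "rz": 0.1}, {"dx": 4, "dy": 15, "dz": 0, "rx": 0, "ry": 0, "rz": 0.1}, {"dx": 3, "dy": 14, "dz": -5, "rx": 0, "ry": 0, "rz": 0.1}, {"dx": 0, "dy": 0, "dz": -5, "rx": 0, "ry": 0, "rz": 0.02}, {"dx": 0, "dy": 0, "dz": 0, "rx": 0, "ry": 0, "rz": 0}]}}

```text
time_s: 6.08
ee_pos: [0.5634, 0.1809, 0.18]
tcp_rot: [2.979, 0.989, -0.012]
contact_force: [-0.2, 0.1, -1.8]
width: 0.153
```

```bash
python3 go.py .5648 .1884 .16 36
```

```text
d mm [  1.4   7.5 -20. ] rot [ 0.0047 -0.0067 -0.0127] F [-0.2  0.1 -1.8] M [-0.006  0.011 -0.038] w 13.9 t 6.08 q6 -0.37
```

Request:
{"fn": "apply_moves", "kwargs": {"commands": [{"dx": 1.5, "dy": 7.5, "dz": -15, "rx": 0.005, "ry": -0.007, "rz": -0.013}, {"dx": 0, "dy": 0, "dz": 0, "rx": 0, "ry": 0, "rz": 0}]}}

```text
time_s: 6.25
ee_pos: [0.5645, 0.1858, 0.1641]
tcp_rot: [-2.992, -0.959, 0.001]
contact_force: [-1.2, -0.1, -1.5]
width: 0.151
```

```bash
python3 go.py .5648 .1884 .15 36; python3 - <<'E'
from h import *
a=cams.get_image('wrist')[:,:,::-1];cv2.imwrite('pics/w4.png',a)
t=cams.get_image('top')[:,:,::-1];s=cams.get_image('scene')[:,:,::-1]
cv2.imwrite('pics/ts4.png',np.hstack([cv2.resize(t[140:220,200:280],None,fx=5,fy=5,interpolation=2),cv2.resize(s[100:180,245:325],None,fx=5,fy=5,interpolation=2)]))
E
```

```text
d mm [  0.3   2.6 -14.1] rot [ 0.0002 -0.0006  0.008 ] F [-1.2 -0.1 -1.5] M [-0.072  0.112  0.039] w 13.8 t 6.25 q6 -0.34
```

View pics/w4.png

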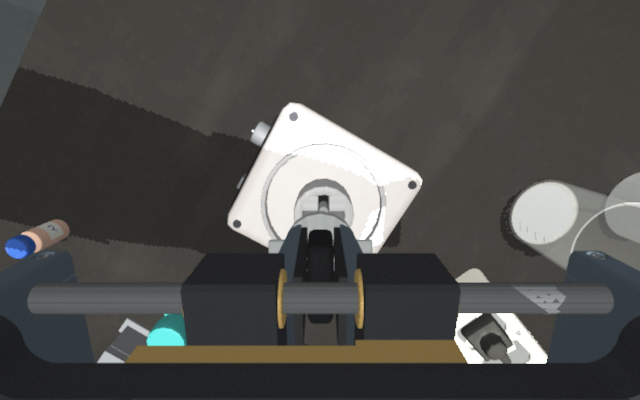

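View pics/ts4.png

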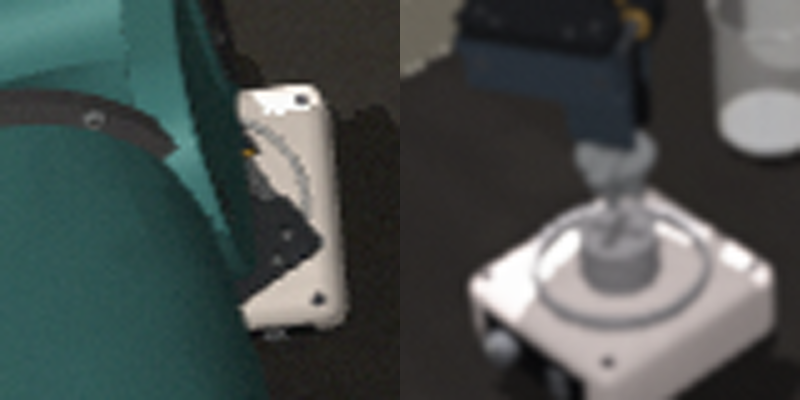

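The slot shows at u≈323, upright in the wrist view. That agrees with the 2 mm position error still left, so I'll correct it and descend to just above contact.

Request:
{"fn": "apply_moves", "kwargs": {"commands": [{"dx": 0.3, "dy": 2.6, "dz": -10, "rx": 0, "ry": 0, "rz": 0.008}, {"dx": 0, "dy": 0, "dz": -4, "rx": 0, "ry": 0, "rz": 0}]}}

```text
time_s: 6.57
ee_pos: [0.5673, 0.1878, 0.1542]
tcp_rot: [2.987, 0.972, 0.008]
contact_force: [-0.5, 0.1, -1.8]
width: 0.15
```

```bash
python3 go.py .5648 .1884 .145 36
```

```text
d mm [-2.5  0.6 -9.2] rot [-0.001   0.0049 -0.0009] F [-0.5  0.1 -1.8] M [-0.08   0.069 -0.011] w 13.6 t 6.57 q6 -0.35
```

Request:
{"fn": "apply_moves", "kwargs": {"commands": [{"dx": -2.5, "dy": 0.6, "dz": -8, "rx": -0.001, "ry": 0.005, "rz": 0}]}}

```text
time_s: 6.65
ee_pos: [0.5656, 0.1883, 0.1466]
tcp_rot: [2.987, 0.972, 0.002]
contact_force: [-1.0, 0.4, -0.6]
width: 0.152
```

```bash
python3 go.py .5648 .1884 .14 36
```

```text
d mm [-0.8  0.1 -6.6] rot [-0.0003  0.0015 -0.0005] F [-1.   0.4 -0.6] M [-0.037 -0.008  0.011] w 13.8 t 6.65 q6 -0.35
```

Request:
{"fn": "apply_moves", "kwargs": {"commands": [{"dx": -0.8, "dy": 0.1, "dz": -6, "rx": 0, "ry": 0.001, "rz": 0}]}}

```text
time_s: 6.73
ee_pos: [0.5643, 0.1883, 0.1397]
tcp_rot: [-2.987, -0.971, 0.001]
contact_force: [-0.3, 0.3, -1.4]
width: 0.152
```

```bash
python3 go.py .5648 .1884 .135 36
```

```text
d mm [ 0.5  0.1 -4.7] rot [-0.0001 -0.0004 -0.0004] F [-0.3  0.3 -1.4] M [-0.032  0.053 -0.015] w 13.8 t 6.73 q6 -0.35
```

Request:
{"fn": "apply_moves", "kwargs": {"commands": [{"dx": 0.5, "dy": 0.1, "dz": -4, "rx": 0, "ry": 0, "rz": 0}]}}

```text
time_s: 6.82
ee_pos: [0.5644, 0.1883, 0.1348]
tcp_rot: [-2.987, -0.971, 0.002]
contact_force: [0.2, 0.2, 0.1]
width: 0.153
```

```bash
python3 go.py .5648 .1884 .13 36
```

```text
d mm [ 0.4  0.1 -4.8] rot [ 0.     -0.001  -0.0003] F [0.2 0.2 0.1] M [-0.041 -0.007  0.032] w 13.9 t 6.82 q6 -0.35
```

There's no contact force yet, so the splines have entered the slots. I'll continue down.

Request:
{"fn": "apply_moves", "kwargs": {"commands": [{"dx": 0.4, "dy": 0, "dz": -5, "rx": 0, "ry": -0.001, "rz": 0}]}}

```text
time_s: 6.9
ee_pos: [0.5647, 0.1884, 0.1292]
tcp_rot: [2.988, 0.971, -0.0]
contact_force: [-1.3, 0.4, 3.2]
width: 0.155
```

```bash
python3 go.py .5648 .1884 .125 36
```

```text
d mm [ 0.1  0.  -4.2] rot [ 0.0001 -0.0003 -0.0004] F [-1.3  0.4  3.2] M [-0.05   0.126  0.012] w 14.1 t 6.9 q6 -0.35
```

Request:
{"fn": "apply_moves", "kwargs": {"commands": [{"dx": 0, "dy": 0, "dz": -4, "rx": 0, "ry": 0, "rz": 0}]}}

```text
time_s: 6.98
ee_pos: [0.5649, 0.1884, 0.1248]
tcp_rot: [2.988, 0.971, -0.0]
contact_force: [-0.6, 0.0, 5.4]
width: 0.152
```

```bash
python3 go.py .5648 .1884 .1175 36
```

```text
d mm [-0.1  0.  -7.3] rot [ 0.0001 -0.0001 -0.0004] F [-0.6  0.   5.4] M [-0.076  0.142 -0.015] w 13.9 t 6.98 q6 -0.35
```

Request:
{"fn": "apply_moves", "kwargs": {"commands": [{"dx": 0, "dy": 0, "dz": -4, "rx": 0, "ry": 0, "rz": 0}]}}

```text
time_s: 7.07
ee_pos: [0.5651, 0.1885, 0.1206]
tcp_rot: [2.988, 0.971, 0.0]
contact_force: [-1.6, -0.7, 6.4]
width: 0.154
```

Request:
{"fn": "apply_moves", "kwargs": {"commands": [{"dx": 0, "dy": 0, "dz": -2.5, "rx": 0, "ry": 0, "rz": 0}]}}

```text
time_s: 7.15
ee_pos: [0.5653, 0.1886, 0.1179]
tcp_rot: [2.988, 0.971, 0.0]
contact_force: [-2.0, -0.4, 8.6]
width: 0.153
```

```bash
python3 go.py .5648 .1884 .1175 36
```

```text
d mm [-0.5 -0.2 -0.4] rot [ 0.0001  0.0002 -0.0005] F [-2.  -0.4  8.6] M [-0.227  0.449  0.007] w 14.0 t 7.15 q6 -0.35
```

Request:
{"fn": "apply_moves", "kwargs": {"commands": [{"dx": -0.4, "dy": -0.1, "dz": -1.5, "rx": 0, "ry": 0, "rz": 0}]}}

```text
time_s: 7.23
ee_pos: [0.5653, 0.1886, 0.1172]
tcp_rot: [2.988, 0.972, 0.0]
contact_force: [-13.2, -4.7, 42.4]
width: 0.153
```

```bash
python3 go.py .5648 .1884 .1165 36
```

```text
d mm [-0.5 -0.2 -0.7] rot [ 0.      0.0002 -0.0005] F [-13.2  -4.7  42.4] M [-0.904  2.582 -0.012] w 13.9 t 7.23 q6 -0.35
```

A stiff stop at TCP z≈0.117 means it's home, and it matches the expected height. I'll ease the push to a moderate level.

Request:
{"fn": "apply_moves", "kwargs": {"commands": [{"dx": 0, "dy": 0, "dz": -0.3, "rx": 0, "ry": 0, "rz": 0}]}}

```text
time_s: 7.32
ee_pos: [0.5654, 0.1886, 0.1176]
tcp_rot: [2.987, 0.972, -0.001]
contact_force: [-5.9, -2.0, 12.3]
width: 0.155
```

Request:
{"fn": "apply_moves", "kwargs": {"commands": [{"dx": 0, "dy": 0, "dz": -0.4, "rx": 0, "ry": 0, "rz": 0}]}}

```text
time_s: 7.4
ee_pos: [0.5655, 0.1887, 0.1177]
tcp_rot: [2.987, 0.972, -0.001]
contact_force: [-4.1, -1.8, 8.8]
width: 0.153
```

```bash
python3 - <<'E'
from h import *
a=cams.get_image('wrist')[:,:,::-1];cv2.imwrite('pics/w5.png',a)
s=cams.get_image('scene')[:,:,::-1]
cv2.imwrite('pics/s5.png',np.hstack([cv2.resize(s[110:200,240:330],None,fx=5,fy=5,interpolation=2)]))
E
python3 go.py .5648 .1884 .1165 36
```

```text
d mm [-0.7 -0.3 -1.2] rot [ 0.0004 -0.0005 -0.0006] F [-4.4 -1.4 11.8] M [-0.382  0.957 -0.015] w 13.8 t 7.5 q6 -0.35
```

View pics/w5.png

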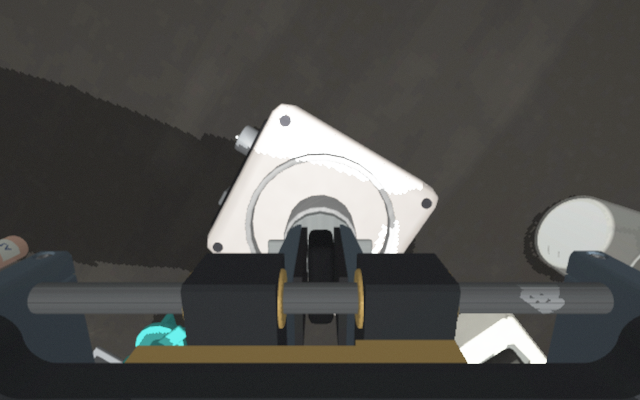

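View pics/s5.png

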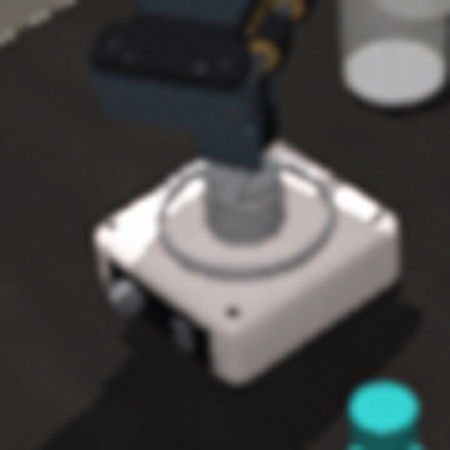

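The flange now sits on the hub with no visible gap. The push is only about 12 N against a 9 N spring, so I'll add a little margin.

Request:
{"fn": "apply_moves", "kwargs": {"commands": [{"dx": -0.2, "dy": 0, "dz": -0.8, "rx": 0, "ry": 0, "rz": 0}]}}

```text
time_s: 7.58
ee_pos: [0.5655, 0.1887, 0.1176]
tcp_rot: [2.987, 0.972, -0.001]
contact_force: [-6.3, -2.5, 18.2]
width: 0.149
```

```bash
python3 go.py .5648 .1884 .1165 36;python3 -c "
from h import *
for i in range(4):
    cams.get_image('scene');s=readout.get_state();print(s['time_s'],s['ee_pos'],s['contact_force'],s['width']*91)"
```

```text
d mm [-0.7 -0.3 -1.1] rot [ 0.0005 -0.0004 -0.0007] F [-6.3 -2.5 18.2] M [-0.608  1.288  0.014] w 13.6 t 7.58 q6 -0.35
7.6333 [0.5654854  0.18873257 0.11756751] [-6.18490466 -1.76820344 16.77057874] 13.718650392931224
7.6833 [0.56545678 0.18872982 0.11754893] [-5.67195614 -1.792611   15.34183496] 13.439043417966653
7.7333 [0.56547021 0.18873002 0.1175657 ] [-5.92039053 -2.2077506  15.1017146 ] 14.045731921008057
7.7833 [0.56548209 0.18872946 0.1175672 ] [-5.70332966 -1.64670116 15.20545531] 13.640866382539485
```

Request:
{"fn": "apply_moves", "kwargs": {"commands": [{"dx": -0.4, "dy": -0.1, "dz": -1.2, "rx": 0, "ry": 0, "rz": 0}]}}

```text
time_s: 7.87
ee_pos: [0.5655, 0.1887, 0.1174]
tcp_rot: [2.987, 0.972, -0.0]
contact_force: [-8.0, -3.0, 26.1]
width: 0.154
```

```bash
python3 -c "
from h import *
for i in range(6):
    im=cams.get_image(['scene','top'][i%2]);s=readout.get_state();print(s['time_s'],s['ee_pos'],s['contact_force'],s['width']*91)
    cv2.imwrite('pics/end%d.png'%(i%2),im[:,:,::-1])"
```

```text
7.9167 [0.56543763 0.18869147 0.11746495] [-8.0301084  -3.29758491 20.22249445] 14.035574089534032
7.9667 [0.56542718 0.18868861 0.11744964] [-7.42465946 -2.85278797 20.86100534] 13.91484761273296
8.0167 [0.56544012 0.18868749 0.11746844] [-8.1547866  -2.19770939 19.94299382] 13.76035638215627
8.0667 [0.56543803 0.18871821 0.11746715] [-7.49802158 -2.27562995 21.67747741] 13.672447319848818
8.1167 [0.56547601 0.18871631 0.11749424] [-8.28269379 -2.31998106 20.73805975] 14.141207126682389
8.1667 [0.56546252 0.18870214 0.11746872] [-7.59093556 -2.36143621 21.08703132] 13.905344421405864
```

View pics/end0.png

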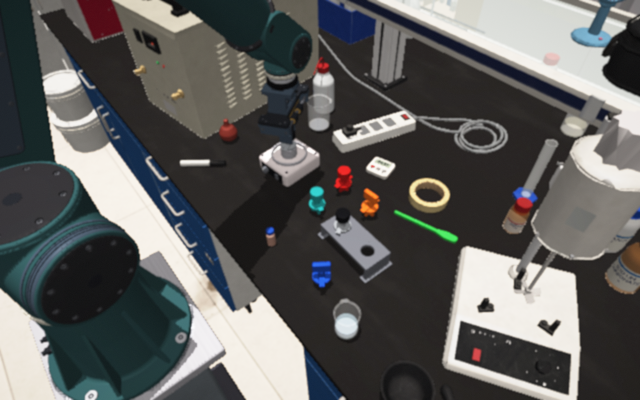

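The scene shows the rotor home on the hub at about (289,150). The round rotor is still in the stand (342,215), and the vial (270,236) and beaker (346,318) haven't moved. The push is steady at about 21 N, so I'll hand in.

```bash
python3 -c "
from plant import sign_off
print(sign_off())"
```

```text
the job is handed in; nothing more can be done
None
```

I fitted the bar-grip rotor to the mill and handed the job in after about 8 s, with the gripper still holding it pressed down. I read the slot angle from the wrist camera (about 36°) and turned the rotor to match. The splines dropped in at the first try, with no need to feel for the slots.

**Last checks:**
- **Seating:** there was a stiff stop at TCP z of about 0.1175 m, within 1.5 mm of the expected home height. The pictures show the flange on the hub with no visible gap. I had no direct reading of the ejector's travel.
- **Hold:** the push stayed steady at about 21 N against the roughly 9 N spring, with a sideways force of about 8 N. The jaw opening read about 14 mm on the 12 mm bar, but the rotor stayed firmly held throughout.
- **Surroundings:** in the last scene picture the round rotor, vial and beaker are where they started.

**Force peaks:** the upward force at the wrist briefly reached 38 N while gripping (pressing the rotor onto the stand) and 42 N when the rotor bottomed out. Both appear to have gone through the held rotor rather than the arm or gripper body, and both were well under the 120 N wrist limit. I eased each one off straight away.

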